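Lock a camera module into its test fixture

TASK

Put the blue carrier with the camera module down into the pocket of the red test fixture until it lies flat on the floor. Then lock the yellow-winged swing clamp over it: turn the wing clockwise, up to a quarter turn, feeling with a light downward push for the hidden detent where the clamp drops fully home, and let go. Do not force it (pushing or turning, its hidden track stands only about 25 N) and leave everything else where it is.

Things in the scene. Friction and masses are not known exactly. Their poses are not given: they have to be found in the camera images.
- carrier_center (a point): Blue carrier with the camera: plate 50 (its x) x 70 (y) x 14 thick, flat; on it a black camera block 22 (x) x 34 (y), 14 to 36 above the underside, then a lens barrel 16 wide up to 42. This point: its middle, 21 above its underside. 80 to 160 g. Grasp the block across its 22 width, fingertips just above the plate. Looks the same after a half turn.
- nest (a point): Centre of the pocket's floor on the fixture, 15 above the table; axes as the fixture. Pocket 54 (x) x 74 (y), black walls 4 thick, 10 high: 2 of play on each side of a carrier, either way round. Seated, carrier_center is 21 above this point. The clamp's axis is 65 from here along -y, its top 94 above the table: open the fingers along x here, or only a little.
- fixture: Red camera test fixture, bolted down: base 130 (x) x 190 (y) x 15 high. Origin: middle of its underside. Pocket at y = +35, the swing clamp's vertical axis at x = 0, y = -30.
- wing (a point): Middle of the clamp's yellow wing, on the clamp's axis: upright bar 40 (its x) x 10 (y) x 24 tall; moves with the clamp. Raised at the start, 80.5 to 81.5 above the table; home it is 69.5. Turning clockwise seen from above, yaw falls. At 0 degrees its axes are the fixture's; starts at 17 to 23 degrees; stops at 0 and 126 degrees. It stays where it is left.
- flange (a point): Clamp axis at the top of its dark flange, 40 wide, 5 thick, 12 below the wing's middle; the wing stands on it, and fingertips astride the wing can press on it. A seal drags with about 7 N as the head slides down. After 1 to 7 down, it lands on a hard hidden track and stops; a push of 10 to 20 N in all, kept up or repeated after each small turn, finds the detent.
- paw (a point): Tip of the clamp's steel paw, 14 wide and 8 thick, on its underside; 42 from the clamp's axis along the clamp's -x (so it starts near the fixture's -x and swings to its +y, over the carrier). On the track it passes 6 or more above a seated carrier; home it is 1.5 above the plate, with about 4 degrees of play each way.
- seat: Steel collar under the clamp, on its axis; origin at its foot, axes as the fixture. It hides the track. The detent lies at 71 to 103 degrees from the 0 of the wing (unseen, it varies), about 8 degrees wide: only there the pressed head gives way and drops 5 to 10 more, to its stop at home. Elsewhere the push meets hard steel; turned on when part dropped, it jams. The track stands 25 N.
- spare_carrier: Bystander: bare grey carrier plate without any camera block, 50 x 70 x 14; not wanted; it may have swapped places with the wanted one. Origin at the middle of its underside.
- parts_tray: Bystander: open black tray with compartments, 130 x 100 x 25. Origin at the middle of its underside.
- driver: Bystander: screwdriver, 170 long, lying.
- cleaner: Bystander: white bottle, 54 diameter, 120 tall. Origin at the middle of its underside.
- lens_cap: Bystander: black disc, 44 diameter, 12 thick. Origin at the middle of its underside.
- gauge_block: Bystander: aluminium block 50 x 30 x 30. Origin at the middle of its underside.
- swab_cup: Bystander: amber cup, 60 diameter, 60 tall. Origin at the middle of its underside.
Mind the look-alikes: they are no part of the job. Of the things that look like the part that bears carrier_center, the middle-sized one is meant. What is shaped like the fixture but green or purple is not meant.

How it is judged:
On the way, in this order (a step that is already met when the one before it is completed fails the run):
1. the carrier lies in the pocket while the clamp is not yet home (horizontal distance between carrier_center and nest below 0.005 m and z of carrier_center in the frame of nest below 0.0235 m and angle between carrier_center's own z axis and vertical below 0.05 rad and angle between the x axis of carrier_center and the x axis of fixture, either way round below 0.12 rad and z of wing in the frame of fixture above 0.0725 m), for 0.2 s.
2. the clamp has dropped home over the carrier (horizontal distance between carrier_center and nest below 0.005 m and z of carrier_center in the frame of nest below 0.0235 m and angle between carrier_center's own z axis and vertical below 0.05 rad and angle between the x axis of carrier_center and the x axis of fixture, either way round below 0.12 rad and z of wing in the frame of fixture below 0.0712 m), for 0.2 s.
At the end, for the whole second after the job is handed in: Carrier flat in the pocket (centre within 5 mm, at most 2.5 mm above its seat, tilt under 0.05 rad, in line within 0.12 rad, either way round); clamp head within 1.7 mm of home, wing within 0.5 rad of the fixture's y (all of step 2 and angle between the x axis of wing and the y axis of fixture, either way round below 0.5 rad); the robot touches nothing.
It fails at once if the clamp's key is pushed or turned against its hidden track with more than 25 N (contact force between seat and anything else above 25 N).
It fails at once if a bystander (listed as such) is moved by more than 25 mm (distance of any of spare_carrier, parts_tray, driver, cleaner, lens_cap, gauge_block, swab_cup from where it was at the start of the episode above 0.025 m).
It also fails if it takes over 64 s, if anything falls off the work surface, if the arm or the gripper's body presses on something with over 40 N, if the wrist force passes 120 N, or if a joint passes its speed limit or range.

ROBOT

A 7-joint arm with a two-finger parallel gripper is mounted at the origin on the work surface. World frame = base frame: x ahead of the robot, y to its left, z up, the work surface at z = 0. Lengths are in m, angles in rad, forces in N, time in s.
With the tool pointing down it reaches from about 0.425 to 0.925 m from the base axis. Payload 6.8 kg.
Tool frame: the origin (TCP) lies midway between the tips of the shut fingers; the grasp point (between the pads) lies r.grip_point_offset behind it (r.grip_point_offset is the distance from the TCP to the grasp point, in m); z points along the fingers, y is the direction in which the jaws open and shut (so a half turn about z gives the same grasp; the last joint's range is limited). The gripper opens to 85 mm and grips with 20 to 120 N. Pads are 22 mm wide; open, the fingers measure 114 mm over their backs; the gripper's body (76 mm by 85 mm) begins 54 mm behind the grasp point. The pads swing forward as they close: fully open they stand 13 mm farther back than shut.
Start: joints at [1.14, 0.477, 0.022, 1.555, -0.011, 1.109, -0.083], TCP at [0.214, -0.64, 0.198] pointing down, gripper open.
Joint ranges: [-2.96, 2.96], [-0.34, 2.1], [-1.41, 1.46], [0.24, 2.44], [-1.37, 4.51], [0.17, 1.92], [-2.96, 2.96]. Speed limits (rad/s): [2.39, 2.39, 3.14, 3.14, 3.14, 3.14, 3.14].

INTERFACE

Orientations are given as a rotation vector (axis times angle).
In Python, from bench import r gives the robot as it stands. The module is installed in compiled form; this text tells all that it offers.
- The arm moves only by the tool play_rows, never from a script. Its argument "deltas" is a list of rows, each a list of 3 entries, a list of its own where there are three numbers: the finger opening in mm, from 0 to 85.4, then the shift along the tool's x, y, z in mm, then the turn, a rotation vector about the tool's x, y, z in rad. A call has 1 to 8 rows; each row is the pose to reach, as a shift and turn from the pose measured when the call began, along the tool's axes at that moment; what a row does not reach only later rows make up. A row lasts 1/8 s, in which the tool goes at most 62.5 mm and 10.7 degrees, less where a joint would pass 70% of its speed; a pose out of reach is approached as far as the arm can. A call with a gripper value outside its range is refused whole. The fingers move at their own pace and stop on an object; "squeeze" is the grip in N (left out, the last holds). Time passes only in rows, so rows that repeat a pose let the fingers close. It gives the time, the measured TCP pose, the force and the opening at its end, in the units of the state.
- r.get_obs(): the state, without advancing time (a new reading comes with each control period).
- r.grab_frame(name): name is "scene" or "side" or "wrist"; returns (picture, depth): 400x640x3 uint8, red, green, blue; 400x640 float32, m along the optical axis (not along the pixel's ray), 0 where there is no reading.
- r.camera_model(name): a dict with "mtx" (3x3 intrinsics, pixels), "rvec" (rotation vector, rad) and "tvec" (3), from world to camera coordinates, as OpenCV has them; the wrist camera has in their place "T_tool_cam" (4x4, takes a point from camera to tool coordinates, whose origin is the TCP and whose axes are the flange's). Camera axes: x right, y down, z forward; pixel columns grow to the right and rows downward; lengths in m; the calibration is good to about 2 mm. A picture is of the moment at which its call begins: read the wrist's pose just before it. camera_model takes no time and is no camera call.
- r.hand_in(): hands the job in, once; it reports no verdict.
The state is a dict: "clock": time; "joints": joint angles; "qvel": joint speeds; "tau": joint torques, N m; "tcp_pos": TCP position; "orientation": TCP orientation; "contact_force": force on the tool from outside, world axes, zero at the start; "moment": the same for the moment, N m; "grip_width": finger opening in m.
Only numpy, scipy, OpenCV 4.12 (cv2) and the standard library are available. Lean on these libraries where they do the work, as an engineer would, in place of code of your own. Each camera call takes 0.05 s, during which the arm holds its last target. There are 200 camera calls.

## Working session

There is one attempt and no reset: what is moved stays moved. The work goes in short steps, Python scripts to look and compute and a tool call to move; the robot and the scene stay as the last step left them, time stands still between calls to the robot, and variables do not carry over. Pictures are saved under pics/ and viewed, about 8 in all and at most 12, crops included, and the job is handed in when it is done.

Besides the shell and the picture viewer there is one more tool, called after "Emit:" as name([rows], argument=value, ...), one row to a line, values as JSON. play_rows: Moves the arm, as the interface text tells. Its arguments: {"type":"object","properties":{"deltas":{"type":"array"},"squeeze":{"type":"number"}},"required":["deltas"]}

```bash
mkdir -p pics; cat > h.py <<'E'
import numpy as np, cv2
from scipy.spatial.transform import Rotation as R
from bench import r
def cam(name,obs=None):
    m=r.camera_model(name);K=np.array(m['mtx'])
    if name=='wrist':
        T=np.eye(4);T[:3,:3]=R.from_rotvec(obs['orientation']).as_matrix();T[:3,3]=obs['tcp_pos']
        W=T@np.array(m['T_tool_cam'])
    else:
        A=np.eye(4);A[:3,:3]=R.from_rotvec(np.ravel(m['rvec'])).as_matrix();A[:3,3]=np.ravel(m['tvec']);W=np.linalg.inv(A)
    return K,W
def shot(name,tag):
    o=r.get_obs();p,d=r.grab_frame(name);K,W=cam(name,o)
    np.savez(f'pics/{tag}.npz',p=p,d=d,K=K,W=W);cv2.imwrite(f'pics/{tag}.png',p[:,:,::-1]);return p,d,K,W
def load(tag):
    z=np.load(f'pics/{tag}.npz');return z['p'],z['d'],z['K'],z['W']
def ray(uv,K,W,z):
    uv=np.atleast_2d(np.array(uv,float));q=np.c_[uv,np.ones(len(uv))]@np.linalg.inv(K).T@W[:3,:3].T
    return W[:3,3]+q*((z-W[2,3])/q[:,2])[:,None]
def cloud(d,K,W):
    v,u=np.mgrid[:d.shape[0],:d.shape[1]]
    c=np.stack([(u-K[0,2])/K[0,0]*d,(v-K[1,2])/K[1,1]*d,d],-1)
    return c@W[:3,:3].T+W[:3,3]
def proj(P,K,W):
    c=(np.atleast_2d(P)-W[:3,3])@W[:3,:3];q=c@K.T;return q[:,:2]/q[:,2:]
E
python3 - <<'E'
from h import *
a=shot('scene','s0');b=shot('side','d0');c=shot('wrist','w0')
for x in (a,b,c): print(x[3].round(3).tolist(), x[2][0,0])
o=r.get_obs();print(o,r.grip_point_offset)
cv2.imwrite('pics/m0.png',np.vstack([a[0],b[0]])[:,:,::-1][:, :])
E
```

```text
[[-0.728, 0.56, -0.396, 1.011], [0.686, 0.581, -0.439, 0.563], [-0.016, -0.591, -0.806, 1.081], [0.0, 0.0, 0.0, 1.0]] 464.94193218379365
[[0.917, -0.284, 0.281, 0.277], [-0.399, -0.642, 0.655, -0.552], [-0.006, -0.713, -0.701, 0.685], [0.0, 0.0, 0.0, 1.0]] 379.39874040373974
[[0.318, -0.91, -0.266, 0.282], [-0.948, -0.306, -0.086, -0.617], [-0.003, 0.28, -0.96, 0.373], [0.0, 0.0, 0.0, 1.0]] 291.0052345871971
{'clock': 0.15, 'joints': array([ 1.13991846,  0.4776066 ,  0.02233802,  1.55617435, -0.01143735,
        1.10929548, -0.08311415]), 'qvel': array([ 0.00056254, -0.00187239,  0.00016944, -0.00350603, -0.00016876,
       -0.00125485,  0.0004684 ]), 'tau': array([ 1.83598670e-03, -5.96925724e+01,  1.60970248e+00, -2.81490898e+01,
        1.26166502e-02,  6.56569973e-03, -1.78287047e-05]), 'tcp_pos': array([ 0.21394042, -0.63969764,  0.19747248]), 'orientation': array([-3.09946746e+00, -5.04671723e-01,  5.65932325e-04]), 'contact_force': array([0.30805871, 0.36561972, 0.37635924]), 'moment': array([-0.0074041 , -0.00201913, -0.01517952]), 'grip_width': 0.08533861266724396} 0.0187
```

View pics/s0.png

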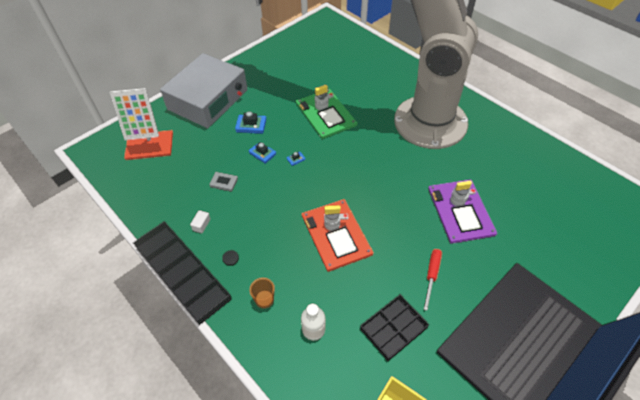

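View pics/d0.png

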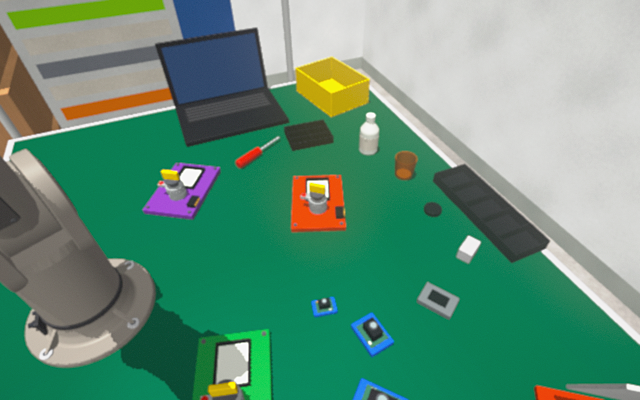

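Scene: red fixture at (337,233), with purple (462,210) and green (327,112) look-alikes. There are three blue camera carriers: large (251,122), middle (262,152) and small (296,157). The grey plate at (223,181) is the spare. The middle one at (262,152), seen at (372,333) in the side view, should be the one meant; I'll measure the sizes and confirm in a crop.

```bash
cat > m1.py <<'E'
from h import *
crops=[]
for t in ('s0','d0'):
    p,d,K,W=load(t);C=cloud(d,K,W);h=cv2.cvtColor(p,cv2.COLOR_RGB2HSV)
    ms={'blue':((100,120,60),(125,255,255)),'red':((0,150,90),(10,255,255)),'yel':((22,150,120),(34,255,255))}
    for n,(lo,hi) in ms.items():
        m=cv2.inRange(h,lo,hi);k,L,S,c=cv2.connectedComponentsWithStats(m)
        for i in range(1,k):
            if S[i,4]<25 or c[i][1]<80 and t=='d0': continue
            P=C[L==i];P=P[P[:,2]>-.05]
            zt=np.median(P[:,2]);pl={'blue':.014,'red':.015,'yel':.093}[n]
            cs,_=cv2.findContours((L==i).astype('uint8'),0,2);q=ray(cs[0][:,0,:],K,W,pl)[:,:2].astype('float32')
            rr=cv2.minAreaRect(q*1000)
            print(t,n,c[i].round(),S[i,4],'cloud med',np.median(P,0).round(3),'rect@%.3f'%pl,np.round(rr[0]),np.round(rr[1]),round(rr[2],1))
    u,v,(s)=((262,150,50) if t=='s0' else (372,333,65))
    crops.append(cv2.resize(p[v-s+0:min(v+s,400),u-s:u+s],(400,400),interpolation=cv2.INTER_CUBIC))
cv2.imwrite('pics/c1.png',np.hstack(crops)[:,:,::-1])
E
python3 m1.py
```

```text
s0 blue [354.   6.] 171 cloud med [1.011 0.563 1.081] rect@0.014 [-283. -619.] [108.  50.] 44.5
s0 blue [378.   9.] 424 cloud med [1.011 0.563 1.081] rect@0.014 [-337. -532.] [163.  94.] 40.6
s0 blue [250. 126.] 267 cloud med [ 0.447 -0.378  0.016] rect@0.014 [ 437. -390.] [77. 93.] 41.5
s0 blue [262. 154.] 172 cloud med [ 0.497 -0.255  0.012] rect@0.014 [ 487. -269.] [55. 79.] 8.6
s0 blue [296. 159.] 84 cloud med [ 0.433 -0.174  0.007] rect@0.014 [ 429. -176.] [37. 50.] 77.8
s0 blue [599. 361.] 3819 cloud med [0.414 0.729 0.126] rect@0.014 [333. 749.] [ 76. 329.] 89.9
s0 red [150. 146.] 911 cloud med [ 0.726 -0.536  0.011] rect@0.015 [ 723. -541.] [106. 140.] 53.9
s0 red [337. 238.] 1714 cloud med [0.542 0.115 0.015] rect@0.015 [530. 100.] [193. 130.] 68.4
s0 red [434. 264.] 278 cloud med [0.418 0.342 0.023] rect@0.015 [415. 340.] [92. 25.] 28.4
s0 yel [607.   3.] 171 cloud med [-0.52   0.202  0.279] rect@0.093 [-876.  120.] [ 54. 122.] 45.2
s0 yel [321.  90.] 72 cloud med [ 0.215 -0.289  0.083] rect@0.093 [ 223. -281.] [38. 32.] 46.1
s0 yel [463. 186.] 63 cloud med [0.21  0.26  0.0
[... 467 characters left out ...]
.019] rect@0.014 [ 447. -369.] [34. 89.] 66.4
d0 red [248. 157.] 243 cloud med [0.411 0.329 0.022] rect@0.015 [414. 339.] [99. 37.] 29.0
d0 red [316. 207.] 1959 cloud med [0.507 0.062 0.016] rect@0.015 [525.  91.] [200. 130.] 68.5
d0 red [558. 395.] 519 cloud med [ 0.712 -0.495  0.013] rect@0.015 [ 729. -499.] [ 20. 108.] 66.4
d0 yel [332.  86.] 3023 cloud med [0.784 0.569 0.051] rect@0.093 [749. 507.] [240. 329.] 11.3
d0 yel [169. 174.] 152 cloud med [0.203 0.253 0.086] rect@0.093 [204. 245.] [30. 59.] 48.7
d0 yel [317. 188.] 129 cloud med [0.515 0.063 0.086] rect@0.093 [512.  56.] [35. 33.] 66.8
d0 yel [222. 389.] 341 cloud med [ 0.213 -0.296  0.093] rect@0.093 [ 214. -298.] [18. 43.] 75.0
```

View pics/c1.png

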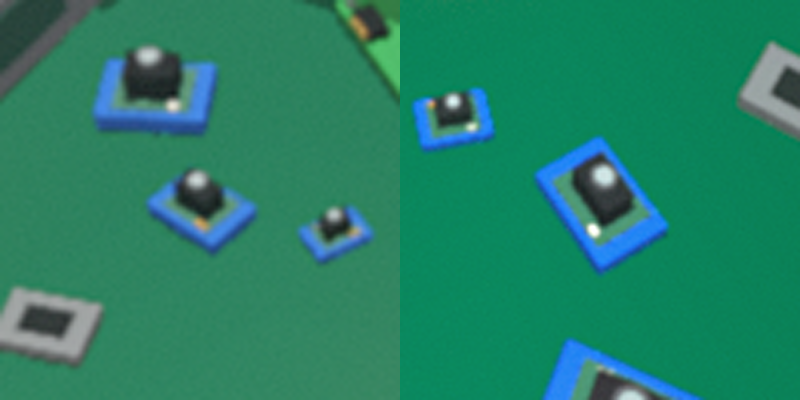

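Crop: the middle carrier is at about (200,205) left and (600,200) right. Its top measures about 53x73 mm, which fits 50x70; the others measure about 77x93 and 37x50. So the one at (0.484,-0.273), x axis near +7.5°, is meant. I'll move above it now.

Emit:
play_rows([
  [85,[373,-262,0],[0,0,-1.38]],
  [85,[373,-262,0],[0,0,-1.38]],
  [85,[373,-262,0],[0,0,-1.38]],
  [85,[373,-262,0],[0,0,-1.38]],
  [85,[373,-262,0],[0,0,-1.38]],
  [85,[373,-262,0],[0,0,-1.38]],
  [85,[373,-262,0],[0,0,-1.38]],
  [85,[373,-262,0],[0,0,-1.38]],
], squeeze=30)

```text
clock: 1.15
tcp_pos: [0.4871, -0.2682, 0.1979]
orientation: [-2.057, -2.372, -0.004]
contact_force: [-0.0, -1.0, 0.2]
grip_width: 0.085
```

```bash
python3 - <<'E'
from h import *
p,d,K,W=shot('wrist','w1');o=r.get_obs();print(o['clock'],o['tcp_pos'],o['orientation'],o['joints'].round(2))
E
```

```text
1.2 [ 0.48741216 -0.26792544  0.19785648] [-2.05551155 -2.37382553 -0.00448801] [ 0.74  0.32 -0.42  1.82  0.15  1.04  0.4 ]
```

View pics/w1.png

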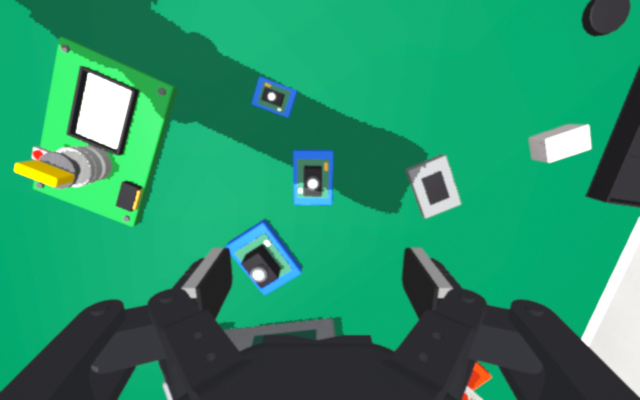

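Wrist view: small (273,97), middle (313,178), upright here, and large (262,258); the fingers are in the foreground. I'll measure the middle one now, with its height from two views.

```bash
cat > m2.py <<'E'
from h import *
import sys
def carr(t):
    p,d,K,W=load(t);h=cv2.cvtColor(p,cv2.COLOR_RGB2HSV);m=cv2.inRange(h,(100,120,60),(125,255,255))
    k,L,S,c=cv2.connectedComponentsWithStats(m);C=cloud(d,K,W)
    for i in range(1,k):
        if S[i,4]<60:continue
        cs,_=cv2.findContours((L==i).astype('uint8'),0,2);pts=max(cs,key=len)[:,0,:]
        hull=np.zeros(m.shape,'uint8');cv2.fillPoly(hull,[pts],1);g=C[(hull>0)&(d>0)]
        q=ray(pts,K,W,.014)[:,:2].astype('float32');rr=cv2.minAreaRect(q*1000)
        print(t,c[i].round(),S[i,4],np.round(rr[0],1),np.round(rr[1],1),round(rr[2],1),'z blue',np.percentile(C[L==i][:,2],[20,50,80]).round(4),'zmax',np.percentile(g[:,2],99).round(3))
carr(sys.argv[1])
E
python3 m2.py w1; python3 - <<'E'
from h import *
# lens top: bright spot in each view -> triangulate
def lens(t,box):
    p,d,K,W=load(t);u0,v0,u1,v1=box;s=p[v0:v1,u0:u1].min(2).astype(float);w=(s>s.max()-45);v,u=np.nonzero(w);return u.mean()+u0,v.mean()+v0,K,W
A=[];B=[]
for t,b in (('w1',(302,175,322,195)),('d0',(362,315,382,332)),('s0',(255,138,270,152))):
    u,v,K,W=lens(t,b);D=W[:3,:3]@np.linalg.inv(K)@[u,v,1];D/=np.linalg.norm(D);P=np.eye(3)-np.outer(D,D);A.append(P);B.append(P@W[:3,3]);print(t,u,v,ray([u,v],K,W,.042))
for s in ([0,1],[0,2],[0,1,2]): print(s,np.linalg.solve(sum(A[i] for i in s),sum(B[i] for i in s)).round(4))
p,d,K,W=load('w1');print(proj([[.4874,-.2679,.198],[.484,-.273,.042]],K,W).round())
E
```

```text
w1 [274.  97.] 571 [ 425.2 -183.9] [33.3 47. ] 78.1 z blue [0.0086 0.0095 0.0102] zmax 0.029
w1 [313. 175.] 976 [ 483.4 -272.3] [50.2 69.9] 7.4 z blue [0.013  0.0138 0.0145] zmax 0.043
w1 [265. 254.] 1466 [ 433.  -393.4] [71.  92.8] 41.5 z blue [0.0153 0.0176 0.0184] zmax 0.055
w1 311.7631578947368 183.76315789473685 [[ 0.48282755 -0.2738511   0.042     ]]
d0 372.7857142857143 324.5 [[ 0.48401148 -0.27450877  0.042     ]]
s0 260.55555555555554 144.33333333333334 [[ 0.48433239 -0.27361293  0.042     ]]
[0, 1] [ 0.4834 -0.2742  0.0418]
[0, 2] [ 0.4832 -0.2746  0.0404]
[0, 1, 2] [ 0.4837 -0.2742  0.0413]
[[316. 230.]
 [313. 183.]]
```

Emit:
play_rows([
  [70,[-4,-4.7,60],[0,0,0.014]],
  [70,[-4.4,-4.7,115],[0,0,0.014]],
  [70,[-4.4,-4.7,155],[0,0,0.014]],
  [70,[-4.4,-4.7,181],[0,0,0.014]],
  [70,[-4.4,-4.7,181],[0,0,0.014]],
])

```text
clock: 1.82
tcp_pos: [0.4808, -0.2733, 0.0148]
orientation: [-2.073, -2.353, -0.001]
contact_force: [0.3, 0.8, 0.6]
grip_width: 0.0702
```

Emit:
play_rows([
  [15,[0,0,0],[0,0,0]],
  [15,[0,0,0],[0,0,0]],
  [15,[0,0,0],[0,0,0]],
  [15,[0,0,0],[0,0,0]],
  [15,[0,0,0],[0,0,0]],
  [15,[0,0,0],[0,0,0]],
], squeeze=40)

```text
clock: 2.58
tcp_pos: [0.4808, -0.2732, 0.0149]
orientation: [-2.073, -2.353, -0.001]
contact_force: [-0.5, 0.1, -0.7]
grip_width: 0.0152
```

```bash
python3 - <<'E'
from h import *
p,d,K,W=shot('wrist','w2');o=r.get_obs();print(o['grip_width'])
a=shot('side','d2')
c=a[0][260:400,300:460]
cv2.imwrite('pics/v2.png',np.vstack([cv2.resize(p[150:330,180:460],(560,360)),cv2.resize(c,(560,240))])[:,:,::-1])
E
```

```text
0.015049642131453548
```

View pics/v2.png

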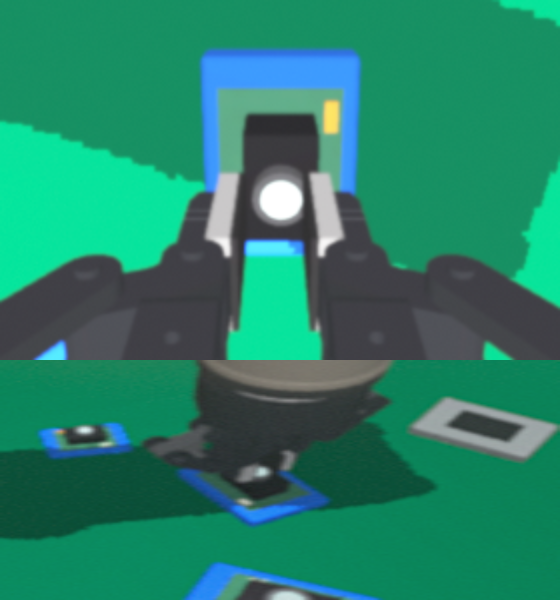

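The pads stand on both sides of the block around the lens at (280,200), but the reading equals the command. I'll close further to see whether they really stop on it.

Emit:
play_rows([
  [2,[0,0,0],[0,0,0]],
  [2,[0,0,0],[0,0,0]],
  [2,[0,0,0],[0,0,0]],
], squeeze=45)

```text
clock: 3.05
tcp_pos: [0.4808, -0.2733, 0.0148]
orientation: [-2.073, -2.353, -0.001]
contact_force: [0.4, -0.2, 0.7]
grip_width: 0.0021
```

```bash
python3 - <<'E'
from h import *
p,d,K,W=shot('wrist','w3');o=r.get_obs();print(o['grip_width'],o['tcp_pos'])
a=shot('side','d3')
c=a[0][260:400,300:460]
cv2.imwrite('pics/v3.png',np.vstack([cv2.resize(p[150:330,180:460],(560,360)),cv2.resize(c,(560,240))])[:,:,::-1])
print(proj([o['tcp_pos']],K,W))
C=cloud(d,K,W);print(C[230:300:10,320].round(3).tolist()); print(C[200:260:10,320].round(3).tolist())
E
python3 m2.py w3
```

```text
0.001810672785847491 [ 0.48076111 -0.27324023  0.01476105]
[[315.69271587 230.04410261]]
[[0.482, -0.264, 0.036], [0.482, -0.262, 0.056], [0.482, -0.262, 0.067], [0.482, -0.262, 0.078], [0.482, -0.262, 0.085], [0.482, -0.266, 0.086], [0.483, -0.271, 0.086]]
[[0.481, -0.253, 0.015], [0.481, -0.256, 0.024], [0.481, -0.258, 0.036], [0.482, -0.264, 0.036], [0.482, -0.262, 0.056], [0.482, -0.262, 0.067]]
w3 [237.  93.] 808 [ 426.  -184.8] [32.2 46.7] 78.3 z blue [0.0085 0.0094 0.01  ] zmax 0.011
w3 [322. 203.] 2579 [ 483.2 -271.4] [49.6 69.3] 7.4 z blue [0.0131 0.0139 0.0145] zmax 0.065
w3 [218. 331.] 125 [ 419.7 -360.8] [27.5  8.9] 44.1 z blue [0.0978 0.103  0.1154] zmax 0.118
```

View pics/v3.png

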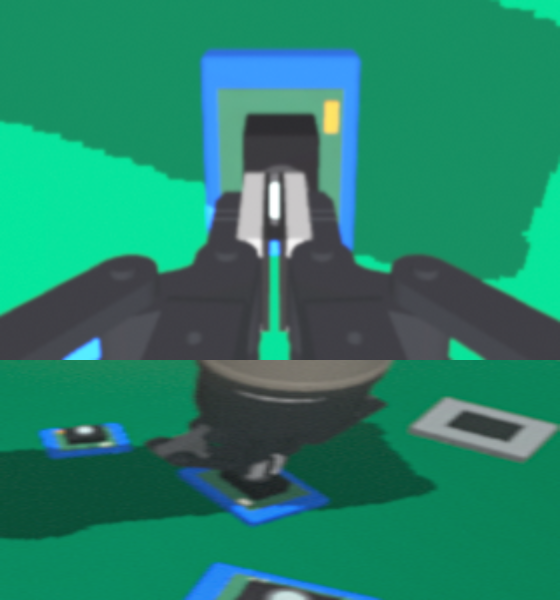

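```bash
python3 - <<'E'
from h import *
for t in ('w3','w2','w1'):
    p,d,K,W=load(t);C=cloud(d,K,W)
    for u in ((302,307,312,326,332) if t!='w1' else (215,222,428)): print(t,u,[(v,*(C[v,u]-W[:3,3]).round(3),C[v,u,2].round(3),d[v,u].round(3)) for v in ((236,240,250,262,270) if t!='w1' else (255,265,275))])
E
```

```text
w3 302 [(236, np.float64(-0.001), np.float64(-0.067), np.float64(-0.156), np.float64(0.035), np.float32(0.168)), (240, np.float64(-0.0), np.float64(-0.059), np.float64(-0.133), np.float64(0.058), np.float32(0.144)), (250, np.float64(0.0), np.float64(-0.059), np.float64(-0.122), np.float64(0.069), np.float32(0.134)), (262, np.float64(0.001), np.float64(-0.06), np.float64(-0.112), np.float64(0.079), np.float32(0.124)), (270, np.float64(0.001), np.float64(-0.059), np.float64(-0.103), np.float64(0.088), np.float32(0.115))]
w3 307 [(236, np.float64(0.002), np.float64(-0.066), np.float64(-0.155), np.float64(0.036), np.float32(0.167)), (240, np.float64(0.002), np.float64(-0.059), np.float64(-0.134), np.float64(0.057), np.float32(0.145)), (250, np.float64(0.003), np.float64(-0.059), np.float64(-0.123), np.float64(0.068), np.float32(0.135)), (262, np.float64(0.003), np.float64(-0.059), np.float64(-0.112), np.float64(0.079), np.float32(0.123)), (270, np.float64(0.003), np.float64(-0.06), np.float64(-0.106), np.float64(0.085), np.float32(0.118))]
w3 312 [(236, np.float64(0.005), np.float64(-0.0
[... 4426 characters left out ...]
 np.float64(-0.108), np.float64(0.266), np.float32(0.122))]
w1 222 [(255, np.float64(-0.033), np.float64(-0.065), np.float64(-0.119), np.float64(0.255), np.float32(0.131)), (265, np.float64(-0.033), np.float64(-0.07), np.float64(-0.118), np.float64(0.256), np.float32(0.131)), (275, np.float64(-0.032), np.float64(-0.074), np.float64(-0.117), np.float64(0.257), np.float32(0.131))]
w1 428 [(255, np.float64(0.182), np.float64(-0.164), np.float64(-0.373), np.float64(0.001), np.float32(0.41)), (265, np.float64(0.055), np.float64(-0.053), np.float64(-0.109), np.float64(0.265), np.float32(0.121)), (275, np.float64(0.051), np.float64(-0.053), np.float64(-0.101), np.float64(0.273), np.float32(0.113))]
```

```bash
python3 - <<'E'
from h import *
for t in ('w3','w2'):
    p,d,K,W=load(t);C=cloud(d,K,W);m=(d>0)&(np.abs(C[...,1]+.262)<.004)&(C[...,2]>.04)&(np.abs(C[...,0]-.482)<.03)
    v,u=np.nonzero(m);print(t,m.sum(),np.percentile(C[m][:,2],[0.5,1,2,5]).round(4), 'x',np.percentile(C[m][:,0],[1,50,99]).round(4),'vmin',v.min())
E
```

```text
w3 11182 [0.0547 0.0565 0.0598 0.0684] x [0.4529 0.4804 0.5102] vmin 235
w2 11136 [0.0523 0.0551 0.0587 0.0672] x [0.4542 0.4797 0.5107] vmin 235
```

Emit:
play_rows([
  [50,[0,0,0],[0,0,0]],
  [50,[0,0,0],[0,0,0]],
  [50,[0,0,0],[0,0,0]],
])

```text
clock: 3.52
tcp_pos: [0.4808, -0.2733, 0.0148]
orientation: [-2.073, -2.353, -0.001]
contact_force: [0.1, 0.1, 0.3]
grip_width: 0.0498
```

The depth picture puts the shut tips at z≈0.053 while the TCP reads 0.015. So the real tips stand about 38 mm behind the reported TCP, and the pads closed above the lens. I'll go down in small steps and check the force.

Emit:
play_rows([
  [50,[0,2,12],[0,0,0]],
  [50,[0,2,24],[0,0,0]],
  [50,[0,2,32],[0,0,0]],
  [50,[0,2,32],[0,0,0]],
])

```text
clock: 4.03
tcp_pos: [0.4819, -0.2724, -0.0183]
orientation: [-2.071, -2.352, -0.0]
contact_force: [-0.4, -0.2, 0.7]
grip_width: 0.0498
```

Emit:
play_rows([
  [10,[0,0,0],[0,0,0]],
  [10,[0,0,0],[0,0,0]],
  [10,[0,0,0],[0,0,0]],
  [10,[0,0,0],[0,0,0]],
  [10,[0,0,0],[0,0,0]],
], squeeze=40)

```text
clock: 4.65
tcp_pos: [0.4821, -0.2725, -0.018]
orientation: [-2.072, -2.352, -0.0]
contact_force: [-0.5, 0.6, 3.1]
grip_width: 0.021
```

```bash
python3 - <<'E'
from h import *
p,d,K,W=shot('wrist','w4');C=cloud(d,K,W);m=(d>0)&(np.abs(C[...,1]+.262)<.004)&(C[...,2]>.016)&(np.abs(C[...,0]-.482)<.03)&(np.arange(400)[:,None]>225)
print(np.percentile(C[m][:,2],[0.5,1,2,5]).round(4))
cv2.imwrite('pics/v4.png',cv2.resize(p[150:330,180:460],(560,360))[:,:,::-1])
E
python3 m2.py w4
```

```text
[0.0196 0.0221 0.0256 0.034 ]
w4 [212.  83.] 1058 [ 426.6 -185.1] [31.6 46.4] 78.2 z blue [0.0082 0.0093 0.01  ] zmax 0.025
w4 [317. 205.] 2997 [ 480.4 -252.9] [49.5 33.3] 7.4 z blue [0.0128 0.0138 0.0145] zmax 0.016
w4 [319. 305.] 155 [ 486.8 -304.5] [28.2  5.3] 8.9 z blue [0.0137 0.0348 0.0364] zmax 0.05
w4 [222. 360.] 138 [ 434.4 -352. ] [19.1  4.6] 55.2 z blue [0.0134 0.0178 0.097 ] zmax 0.103
```

View pics/v4.png

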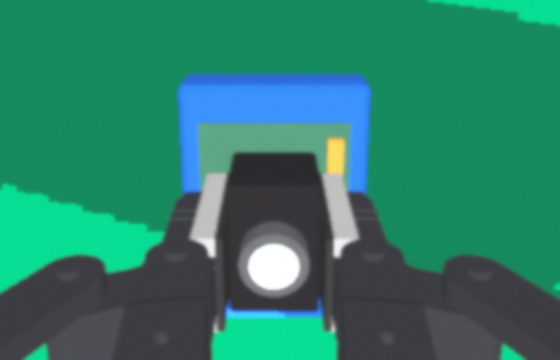

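The block is now gripped: opening 21 mm, pads at (230..330,~220) on both sides, tips about 4 mm above the plate. I'll lift and carry it toward the fixture, stopping behind the pocket to see it from close by.

Emit:
play_rows([
  [10,[0,0,-40],[0,0,0]],
  [10,[0,0,-90],[0,0,0]],
  [10,[30,5,-145],[0,0,0.05]],
  [10,[85,17,-178],[0,0,0.15]],
  [10,[145,30,-178],[0,0,0.27]],
  [10,[205,43,-178],[0,0,0.38]],
  [10,[260,55,-178],[0,0,0.48]],
  [10,[311,66,-178],[0,0,0.503]],
])

```text
clock: 5.7
tcp_pos: [0.5089, 0.0455, 0.1614]
orientation: [-2.593, -1.762, 0.003]
contact_force: [1.3, -0.4, -0.5]
grip_width: 0.0213
```

Emit:
play_rows([
  [10,[0,0,0],[0,0,0]],
])

```text
clock: 5.82
tcp_pos: [0.5086, 0.0507, 0.1615]
orientation: [-2.584, -1.771, 0.001]
contact_force: [-0.0, -1.0, -1.0]
grip_width: 0.0213
```

```bash
python3 - <<'E'
from h import *
p,d,K,W=shot('wrist','w5');o=r.get_obs();print(o['clock'],o['tcp_pos'],o['orientation'],o['joints'].round(2),o['contact_force'],o['grip_width'])
E
```

```text
5.875 [0.50838057 0.04792016 0.16118585] [-2.58775291 -1.7673113   0.00296253] [ 0.19  0.29 -0.48  1.95  0.16  0.94 -0.73] [-0.75089337 -0.86453617 -0.99066333] 0.02101021443306171
```

View pics/w5.png

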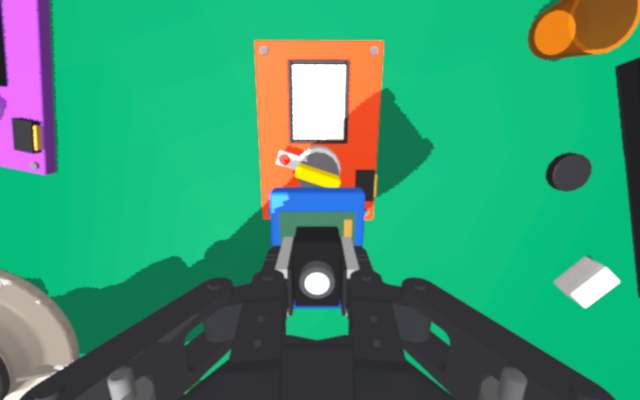

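Wrist view: pocket floor at (319,100), wing at (318,176) and paw tip at (283,160). The held carrier's front edge is at (318,190). I'll measure the pocket's centre and heading, and the carrier in the hand.

```bash
cat > m3.py <<'E'
from h import *
import sys
p,d,K,W=load(sys.argv[1]);h=cv2.cvtColor(p,cv2.COLOR_RGB2HSV);C=cloud(d,K,W)
def rect(m,z,n,pick=None):
    k,L,S,c=cv2.connectedComponentsWithStats(m);i=1+np.argmax(S[1:,4]) if pick is None else L[pick[1],pick[0]]
    pts=max(cv2.findContours((L==i).astype('uint8'),0,2)[0],key=len)[:,0,:]
    rr=cv2.minAreaRect((ray(pts,K,W,z)[:,:2]*1000).astype('float32'));print(n,np.round(rr[0],1),np.round(rr[1],1),round(rr[2],2),'zmed',np.median(C[L==i][:,2]).round(4))
roi=np.zeros(d.shape,'uint8');roi[:185,230:400]=1
w=cv2.inRange(h,(0,0,170),(180,60,255))*roi
rect(w,.015,'floor',(319,100))
k=cv2.inRange(h,(0,0,0),(180,255,90))*roi
k2=k.copy();k2[145:]=0;rect(cv2.morphologyEx(k2|w*(np.arange(400)[:,None]<145).astype('uint8'),cv2.MORPH_CLOSE,np.ones((3,3))),.025,'walls',(319,100))
red=cv2.inRange(h,(0,120,80),(14,255,255))*roi
ys,xs=np.nonzero(red)
hull=cv2.convexHull(np.c_[xs,ys]);q=ray(hull[:,0,:],K,W,.015)[:,:2]*1000
# edges of red base: left, right, far lines
for n,sel in (('left',lambda v:xs[ys==v].min()),('right',lambda v:xs[ys==v].max())):
    P=ray([(sel(v)+(0 if n=='left' else 1)-.0,v) for v in range(60,150,3)],K,W,.015)[:,:2]
    l=cv2.fitLine((P*1000).astype('float32'),cv2.DIST_HUBER,0,.01,.01).ravel();print(n,'ang',np.degrees(np.arctan2(l[1],l[0])).round(2),'pt',l[2:].round(1))
P=ray([(u,ys[xs==u].min()) for u in range(262,378,3)],K,W,.015)[:,:2]
l=cv2.fitLine((P*1000).astype('float32'),cv2.DIST_HUBER,0,.01,.01).ravel();print('far ang',np.degrees(np.arctan2(l[1],l[0])).round(2),l[2:].round(1))
# yellow wing
y=cv2.inRange(h,(22,150,120),(34,255,255))*(roi|(np.arange(400)[:,None]<200).astype('uint8'));y[:, :260]=0;y[:,380:]=0
v,u=np.nonzero(y);Q=C[y>0];top=Q[Q[:,2]>np.percentile(Q[:,2],60)-.004];print('wing z pct',np.percentile(Q[:,2],[5,50,95]).round(4))
rect(y,.093,'wing@.093',(int(np.median(u)),int(np.median(v))))
# carrier in hand
b=cv2.inRange(h,(100,120,60),(125,255,255));b[:180]=0
v,u=np.nonzero(b[:215]);P=C[:215][b[:215]>0];print('carrier z',np.percentile(P[:,2],[10,50,90]).round(4))
E
python3 m3.py w5
python3 - <<'E'
from h import *
p,d,K,W=load('w5');h=cv2.cvtColor(p,cv2.COLOR_RGB2HSV);b=cv2.inRange(h,(100,120,60),(125,255,255))
for v in range(184,236,5):
    u=np.nonzero(b[v])[0]; print(v,u.min() if len(u) else None,u.max() if len(u) else None,p[v,320])
E
```

```text
floor [539.7 129.7] [75.  56.7] 68.81 zmed 0.0157
walls [540.3 128.8] [78.5 57. ] 68.8 zmed 0.0157
left ang 68.55 pt [473.1 136.4]
right ang 68.71 pt [603.3 113. ]
far ang -21.23 [569.3 182. ]
wing z pct [0.0756 0.093  0.0943]
wing@.093 [516.6  70.6] [12.9 39.6] 50.36 zmed 0.093
carrier z [0.188  0.1933 0.1942]
184 None None [251 234   0]
189 274 362 [ 36  87 179]
194 271 365 [ 44 117 235]
199 271 365 [ 47 121 239]
204 270 363 [ 47 121 239]
209 270 364 [ 48 121 237]
214 270 363 [ 79 139 111]
219 270 362 [ 76 138 110]
224 270 363 [ 77 136 109]
229 271 362 [34 34 37]
234 271 362 [34 34 36]
```

```bash
python3 - <<'E'
from h import *
p,d,K,W=load('w5');T=np.array(r.camera_model('wrist')['T_tool_cam'])
h=cv2.cvtColor(p,cv2.COLOR_RGB2HSV);b=cv2.inRange(h,(100,120,60),(125,255,255))
print([p[v,290].tolist() for v in range(186,196)])
Z=-.032  # tool z of plate top
def tool(uv):
    q=T[:3,:3]@np.linalg.inv(K)@[*uv,1];return (T[:3,3]+q*((Z-T[2,3])/q[2])).round(4)
for v in (191.5,192.5): print(v,tool((318,v)))
L=np.array([[np.nonzero(b[v])[0].min(),v] for v in range(195,245)],float);Rr=np.array([[np.nonzero(b[v])[0].max()+1,v] for v in range(195,245)],float)
for n,X in (('L',L),('R',Rr)):
    P=np.array([tool(x) for x in X]);l=cv2.fitLine((P[:,:2]*1000).astype('float32'),cv2.DIST_HUBER,0,.01,.01).ravel();print(n,l.round(2),np.degrees(np.arctan2(l[1],l[0])).round(2))
o=r.get_obs();print(o['tcp_pos'],o['orientation'],R.from_rotvec(o['orientation']).as_matrix().round(4).tolist())
E
```

```text
[[220, 76, 86], [136, 82, 142], [59, 87, 172], [37, 87, 178], [37, 89, 180], [36, 92, 187], [40, 103, 211], [44, 113, 229], [46, 118, 235], [46, 119, 237]]
191.5 [ 0.0344  0.0008 -0.032 ]
192.5 [ 0.0339  0.0008 -0.032 ]
L [ 1.000e+00  2.000e-02  1.723e+01 -2.406e+01] 1.15
R [ 1.   -0.   20.9  24.96] -0.08
[0.50838057 0.04792016 0.16118585] [-2.58775291 -1.7673113   0.00296253] [[0.3639, 0.9314, -0.006], [0.9314, -0.3638, 0.0055], [0.0029, -0.0076, -1.0]]
```

Nest is at (0.5398,0.1293), heading -21.3°. The carrier is centred in the hand to about 1 mm. I'll go over the pocket.

Emit:
play_rows([
  [10,[45,0,0],[0,0,0]],
  [10,[88,-0.7,0],[0,0,0]],
  [10,[88,-0.7,30],[0,0,0]],
  [10,[88,-0.7,75],[0,0,0]],
  [10,[88,-0.7,110],[0,0,0]],
  [10,[88,-0.7,128],[0,0,0]],
  [10,[88,-0.7,128],[0,0,0]],
  [10,[88,-0.7,128],[0,0,0]],
])

```text
clock: 6.88
tcp_pos: [0.5401, 0.1308, 0.0347]
orientation: [-2.589, -1.767, 0.0]
contact_force: [0.3, -0.7, -1.2]
grip_width: 0.0216
```

```bash
python3 - <<'E'
from h import *
o=r.get_obs();M=R.from_rotvec(o['orientation']).as_matrix();t=np.array([.5397,.1300,o['tcp_pos'][2]]);print(o['clock'],o['tcp_pos'],M.round(4).tolist());print('tool delta mm',(M.T@(t-o['tcp_pos'])*1000).round(2),'turn tool z',np.radians(np.degrees(np.arctan2(M[1,0],M[0,0]))-68.7).round(4))
E
```

```text
6.875 [0.54008823 0.13083843 0.03466826] [[0.3643, 0.9313, -0.004], [0.9313, -0.3643, 0.0059], [0.004, -0.0059, -1.0]]
tool delta mm [-0.92 -0.06 -0.  ] turn tool z -0.0012
```

Now lowering into the pocket: the seat should be about 37 mm below this.

Emit:
play_rows([
  [10,[-0.9,0,12],[0,0,0]],
  [10,[-0.9,0,22],[0,0,0]],
  [10,[-0.9,0,28],[0,0,0]],
  [10,[-0.9,0,32],[0,0,0]],
  [10,[-0.9,0,35],[0,0,0]],
  [10,[-0.9,0,35],[0,0,0]],
])

```text
clock: 7.62
tcp_pos: [0.5395, 0.1303, -0.0005]
orientation: [-2.589, -1.767, 0.0]
contact_force: [0.7, 0.4, -0.9]
grip_width: 0.021
```

Emit:
play_rows([
  [10,[0,0,1.5],[0,0,0]],
  [10,[0,0,2.5],[0,0,0]],
  [10,[0,0,2.5],[0,0,0]],
])

```text
clock: 8.0
tcp_pos: [0.5396, 0.1303, -0.0029]
orientation: [-2.589, -1.767, 0.0]
contact_force: [-0.0, -0.3, -0.7]
grip_width: 0.0208
```

Emit:
play_rows([
  [45,[0,0,0],[0,0,0]],
  [45,[0,0,0],[0,0,0]],
  [45,[0,0,0],[0,0,0]],
])

```text
clock: 8.38
tcp_pos: [0.5397, 0.1303, -0.0028]
orientation: [-2.589, -1.767, -0.0]
contact_force: [0.6, 0.2, -0.8]
grip_width: 0.0451
```

Emit:
play_rows([
  [45,[0,0,-40],[0,0,0]],
  [45,[0,0,-90],[0,0,0]],
  [45,[-30,0,-145],[0,0,0]],
  [45,[-85,0,-165],[0,0,0]],
  [45,[-105,0,-165],[0,0,0]],
  [45,[-105,0,-165],[0,0,0]],
])

```text
clock: 9.12
tcp_pos: [0.5018, 0.0297, 0.162]
orientation: [-2.593, -1.763, 0.0]
contact_force: [0.4, 1.1, 0.7]
grip_width: 0.0449
```

```bash
python3 - <<'E'
from h import *
p,d,K,W=shot('wrist','w6');o=r.get_obs();print(o['clock'],o['tcp_pos'],o['contact_force'],o['joints'].round(2),R.from_rotvec(o['orientation']).as_matrix().round(4).tolist())
C=cloud(d,K,W);h=cv2.cvtColor(p,cv2.COLOR_RGB2HSV)
b=cv2.inRange(h,(100,120,60),(125,255,255));k,L,S,c=cv2.connectedComponentsWithStats(b)
for i in range(1,k):
    if S[i,4]>150:
        m=L==i;pts=max(cv2.findContours(m.astype('uint8'),0,2)[0],key=len)[:,0,:];rr=cv2.minAreaRect((ray(pts,K,W,.029)[:,:2]*1000).astype('float32'))
        P=C[m];A=np.c_[P[:,:2]-P[:,:2].mean(0),np.ones(len(P))];print('blue',c[i],S[i,4],np.round(rr[0],1),np.round(rr[1],1),rr[2],'plane',np.linalg.lstsq(A,P[:,2],rcond=None)[0].round(4))
y=cv2.inRange(h,(22,150,120),(34,255,255));k,L,S,c=cv2.connectedComponentsWithStats(y)
for i in range(1,k):
    if S[i,4]>100:
        P=C[L==i];zt=P[P[:,2]>.08];print('yel',c[i],S[i,4],np.percentile(P[:,2],[5,50,95]).round(4))
        T=zt[zt[:,2]>np.percentile(zt[:,2],50)-.003];rr=cv2.minAreaRect((T[:,:2]*1000).astype('float32'));print(np.round(rr[0],1),np.round(rr[1],1),rr[2])
E
```

```text
9.175 [0.50207932 0.03140539 0.16185017] [1.24526683 1.14605275 0.68368401] [ 0.24  0.28 -0.49  1.97  0.15  0.93 -0.7 ] [[0.3653, 0.9309, -0.0036], [0.9309, -0.3653, 0.006], [0.0043, -0.0055, -1.0]]
blue [321.18803419 332.27777778] 234 [ 434.5 -151.6] [15.4 44.9] 71.17325592041016 plane [0.2904 1.1484 0.0255]
yel [315.65457413 151.76656151] 634 [0.0787 0.0933 0.0945]
[521.1  71.4] [35.1 37. ] 25.302745819091797
```

View pics/w6.png

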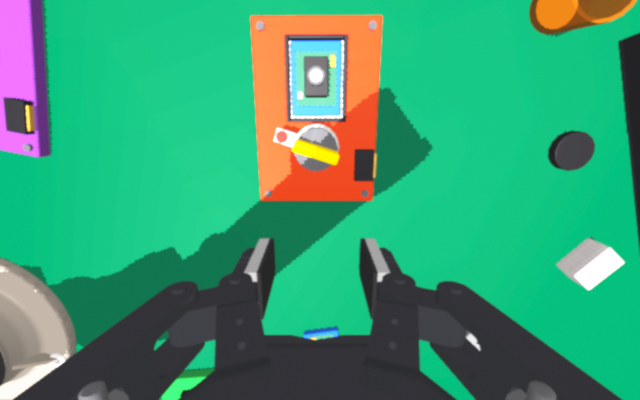

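The carrier lies in the pocket around (316,78), looking cyan in the light. The wing is at (316,152) and the paw at (285,137). I'll check the seat and wing numbers from this picture.

```bash
python3 - <<'E'
from h import *
p,d,K,W=load('w6');C=cloud(d,K,W);h=cv2.cvtColor(p,cv2.COLOR_RGB2HSV)
b=cv2.inRange(h,(85,90,150),(118,255,255));b[:25]=0;b[125:]=0;b[:,:280]=0;b[:,355:]=0
v,u=np.nonzero(b);P=C[b>0];hull=cv2.convexHull(np.c_[u,v].astype('int32'))[:,0];rr=cv2.minAreaRect((ray(hull,K,W,.029)[:,:2]*1000).astype('float32'))
A=np.c_[P[:,:2]-P[:,:2].mean(0),np.ones(len(P))];print(b.astype(bool).sum(),np.round(rr[0],1),np.round(rr[1],1),rr[2],'plane',np.linalg.lstsq(A,P[:,2],rcond=None)[0].round(4))
y=cv2.inRange(h,(22,150,120),(34,255,255));y[190:]=0;y[:120]=0;y[:,:270]=0;y[:,350:]=0
pts=max(cv2.findContours(y,0,2)[0],key=len)[:,0,:];pts=pts
P=ray(pts,K,W,.093)[:,:2]*1000;rr=cv2.minAreaRect(P.astype('float32'));print('wing',np.round(rr[0],1),np.round(rr[1],1),rr[2])
m=y>0;print('top z',np.percentile(C[m][:,2],[60,80,90]))
E
```

```text
1654 [539.5 130.1] [68.1 48.9] 68.81261444091797 plane [-0.0091 -0.0359  0.0294]
wing [516.1  69.9] [11.8 40.1] 51.07257843017578
top z [0.09353998 0.09398676 0.09431311]
```

The seat checks out: carrier centre (0.5395,0.1301), within 1 mm of the nest, and top at 0.0294. The wing is at about (0.516,0.0688), yaw -38.9° in the world, which is 17.6° clockwise. I'll now go above the wing with the jaws across it.

Emit:
play_rows([
  [35,[40,-0.7,0],[0,0,-0.18]],
  [35,[40,-0.7,0],[0,0,-0.36]],
  [35,[40,-0.7,0],[0,0,-0.54]],
  [35,[40,-0.7,0],[0,0,-0.72]],
  [35,[40,-0.7,0],[0,0,-0.9]],
  [35,[40,-0.7,0],[0,0,-1.08]],
  [35,[40,-0.7,0],[0,0,-1.265]],
  [35,[40,-0.7,0],[0,0,-1.265]],
])

```text
clock: 10.18
tcp_pos: [0.5161, 0.0706, 0.1617]
orientation: [-1.045, -2.956, -0.009]
contact_force: [-0.0, -0.0, -0.8]
grip_width: 0.0353
```

```bash
cat > st.py <<'E'
from h import *
o=r.get_obs();M=R.from_rotvec(o['orientation']).as_matrix();t=np.array([.516,.0688,o['tcp_pos'][2]])
print(round(o['clock'],2),o['tcp_pos'].round(4),'F',o['contact_force'].round(2),'M',o['moment'].round(3),'grip',round(o['grip_width'],4),'tool y ang',np.degrees(np.arctan2(M[1,1],M[0,1])).round(2),'z axis',M[:,2].round(4),'tool delta to axis',(M.T@(t-o['tcp_pos'])*1000).round(1),'j',o['joints'].round(2))
E
python3 st.py
```

```text
10.18 [0.5161 0.0706 0.1617] F [-0.01 -0.01 -0.81] M [-0.024 -0.01  -0.006] grip 0.0353 tool y ang 51.07 z axis [-0.0042  0.0075 -1.    ] tool delta to axis [-1.1 -1.5 -0. ] j [ 0.36  0.36 -0.75  1.92  0.28  0.98  0.38]
```

Emit:
play_rows([
  [35,[-1.1,-1.5,50],[0,0,0]],
  [35,[-1.1,-1.5,90],[0,0,0]],
  [35,[-1.1,-1.5,112],[0,0,0]],
  [35,[-1.1,-1.5,122],[0,0,0]],
  [35,[-1.1,-1.5,122],[0,0,0]],
])

```text
clock: 10.8
tcp_pos: [0.5154, 0.0703, 0.0395]
orientation: [-1.046, -2.955, -0.009]
contact_force: [0.5, 0.7, 0.7]
grip_width: 0.0353
```

Emit:
play_rows([
  [5,[0,0,0],[0,0,0]],
  [5,[0,0,0],[0,0,0]],
  [5,[0,0,0],[0,0,0]],
  [5,[0,0,0],[0,0,0]],
], squeeze=20)

```text
clock: 11.3
tcp_pos: [0.5148, 0.0689, 0.0401]
orientation: [-1.048, -2.954, -0.005]
contact_force: [-3.4, -4.1, 4.0]
grip_width: 0.0094
```

```bash
python3 st.py
```

```text
11.3 [0.5148 0.0689 0.0401] F [-3.45 -4.08  4.03] M [-0.75   0.816 -0.006] grip 0.0094 tool y ang 50.93 z axis [-0.0058  0.0055 -1.    ] tool delta to axis [-1.   0.7 -0. ] j [ 0.27  0.53 -0.65  2.02  0.45  0.75  0.24]
```

The wing is gripped (9.4 mm). I'll turn clockwise while it is still raised, up to just before the search range.

Emit:
play_rows([
  [5,[0,0,0],[0,0,0]],
  [5,[0,0,0],[0,0,0.06]],
  [5,[0,0,0],[0,0,0.13]],
  [5,[0,0,0],[0,0,0.2]],
  [5,[0,0,0],[0,0,0.27]],
  [5,[0,0,0],[0,0,0.34]],
  [5,[0,0,0],[0,0,0.42]],
  [5,[0,0,0],[0,0,0.42]],
])

```text
clock: 12.3
tcp_pos: [0.515, 0.0689, 0.0402]
orientation: [-1.64, -2.671, -0.003]
contact_force: [0.4, -0.6, -3.3]
grip_width: 0.0096
```

```bash
python3 st.py
```

```text
12.3 [0.515  0.0689 0.0402] F [ 0.41 -0.61 -3.3 ] M [-0.127 -0.024  0.025] grip 0.0096 tool y ang 26.9 z axis [-0.0053  0.0056 -1.    ] tool delta to axis [-0.6  0.8 -0. ] j [ 0.19  0.5  -0.55  2.02  0.38  0.72 -0.12]
```

Emit:
play_rows([
  [5,[0,0,0],[0,0,0.07]],
  [5,[0,0,0],[0,0,0.14]],
  [5,[0,0,0],[0,0,0.21]],
  [5,[0,0,0],[0,0,0.28]],
  [5,[0,0,0],[0,0,0.36]],
  [5,[0,0,0],[0,0,0.44]],
  [5,[0,0,0],[0,0,0.44]],
])

```text
clock: 13.18
tcp_pos: [0.5154, 0.069, 0.0403]
orientation: [-2.181, -2.251, -0.001]
contact_force: [1.1, -0.3, -5.2]
grip_width: 0.0095
```

Emit:
play_rows([
  [5,[0,0,1],[0,0,0]],
  [5,[0,0,2],[0,0,0]],
  [5,[0,0,2],[0,0,0]],
])

```text
clock: 13.55
tcp_pos: [0.5155, 0.069, 0.039]
orientation: [-2.179, -2.253, -0.001]
contact_force: [-2.6, -0.8, 5.7]
grip_width: 0.0096
```

```bash
python3 st.py
```

```text
13.55 [0.5155 0.069  0.039 ] F [-2.56 -0.84  5.68] M [-0.374  0.482  0.003] grip 0.0096 tool y ang 1.92 z axis [-0.0042  0.0054 -1.    ] tool delta to axis [-0.2  0.5 -0. ] j [ 0.11  0.48 -0.44  2.03  0.3   0.7  -0.49]
```

Emit:
play_rows([
  [5,[0,0,1],[0,0,0]],
  [5,[0,0,1.6],[0,0,0]],
  [5,[0,0,1.6],[0,0,0]],
])

```text
clock: 13.92
tcp_pos: [0.5155, 0.069, 0.038]
orientation: [-2.178, -2.255, -0.001]
contact_force: [-2.4, -1.7, 4.9]
grip_width: 0.0095
```

Emit:
play_rows([
  [5,[0,0,1],[0,0,0]],
  [5,[0,0,1.6],[0,0,0]],
  [5,[0,0,1.6],[0,0,0]],
])

```text
clock: 14.3
tcp_pos: [0.5155, 0.069, 0.037]
orientation: [-2.176, -2.257, -0.001]
contact_force: [-2.9, -2.3, 6.6]
grip_width: 0.0094
```

Emit:
play_rows([
  [5,[0,0,1],[0,0,0]],
  [5,[0,0,1.6],[0,0,0]],
  [5,[0,0,1.6],[0,0,0]],
])

```text
clock: 14.68
tcp_pos: [0.5155, 0.069, 0.0361]
orientation: [-2.175, -2.259, -0.001]
contact_force: [-3.8, -2.6, 5.8]
grip_width: 0.0096
```

Emit:
play_rows([
  [5,[0,0,1],[0,0,0]],
  [5,[0,0,1.6],[0,0,0]],
  [5,[0,0,1.6],[0,0,0]],
])

```text
clock: 15.05
tcp_pos: [0.5155, 0.069, 0.035]
orientation: [-2.173, -2.261, -0.001]
contact_force: [-3.4, -0.9, 6.4]
grip_width: 0.0094
```

Emit:
play_rows([
  [5,[0,0,1],[0,0,0]],
  [5,[0,0,1.6],[0,0,0]],
  [5,[0,0,1.6],[0,0,0]],
])

```text
clock: 15.42
tcp_pos: [0.5155, 0.0689, 0.0343]
orientation: [-2.171, -2.263, -0.0]
contact_force: [-3.8, -1.9, 8.9]
grip_width: 0.0096
```

```bash
python3 - <<'E'
from h import *
p,d,K,W=shot('scene','s7');C=cloud(d,K,W);h=cv2.cvtColor(p,cv2.COLOR_RGB2HSV);y=cv2.inRange(h,(22,150,120),(34,255,255));y[:190]=0;y[240:]=0;y[:,:300]=0;y[:,360:]=0
print((y>0).sum(), np.percentile(C[y>0][:,2],[10,50,90]) if (y>0).sum() else 0)
E
python3 st.py
```

```text
25 [0.07082895 0.08110578 0.08893245]
15.47 [0.5155 0.069  0.0343] F [-3.4  -2.23  7.84] M [-0.384  0.797 -0.   ] grip 0.0094 tool y ang 2.36 z axis [-0.0037  0.0037 -1.    ] tool delta to axis [-0.2  0.5 -0. ] j [ 0.1   0.49 -0.44  2.03  0.31  0.69 -0.49]
```

Emit:
play_rows([
  [5,[0,0,1],[0,0,0]],
  [5,[0,0,1.5],[0,0,0]],
  [5,[0,0,1.5],[0,0,0]],
])

```text
clock: 15.85
tcp_pos: [0.5156, 0.0689, 0.0341]
orientation: [-2.17, -2.265, 0.0]
contact_force: [-6.0, -2.8, 14.0]
grip_width: 0.0094
```

On the track: z stops at 0.0341 with 14 N. Now small clockwise turns with the push kept up.

Emit:
play_rows([
  [5,[0,0,1.2],[0,0,0.03]],
  [5,[0,0,1.2],[0,0,0.06]],
  [5,[0,0,1.3],[0,0,0.06]],
])

```text
clock: 16.23
tcp_pos: [0.5157, 0.0689, 0.0342]
orientation: [-2.236, -2.201, 0.001]
contact_force: [-5.9, -2.6, 14.2]
grip_width: 0.0097
```

```bash
python3 st.py
```

```text
16.23 [0.5157 0.0689 0.0342] F [-5.85 -2.64 14.16] M [-0.443  1.205  0.033] grip 0.0097 tool y ang -0.91 z axis [-0.003   0.0023 -1.    ] tool delta to axis [-0.1  0.3 -0. ] j [ 0.09  0.49 -0.42  2.03  0.3   0.69 -0.54]
```

Emit:
play_rows([
  [5,[-0.5,-1,1.2],[0,0,0.03]],
  [5,[-0.5,-1,1.3],[0,0,0.06]],
  [5,[-0.5,-1,1.3],[0,0,0.06]],
])

```text
clock: 16.6
tcp_pos: [0.5156, 0.0688, 0.0342]
orientation: [-2.301, -2.135, -0.001]
contact_force: [-3.3, -1.0, 10.7]
grip_width: 0.0095
```

Emit:
play_rows([
  [5,[-0.5,-1,1.2],[0,0,0.03]],
  [5,[-0.5,-1,1.3],[0,0,0.055]],
  [5,[-0.5,-1,1.3],[0,0,0.055]],
])

```text
clock: 16.98
tcp_pos: [0.5157, 0.0688, 0.0342]
orientation: [-2.358, -2.074, -0.004]
contact_force: [-2.3, -1.0, 9.8]
grip_width: 0.0098
```

Emit:
play_rows([
  [5,[-0.3,-0.8,1.6],[0,0,0.03]],
  [5,[-0.3,-0.8,1.6],[0,0,0.055]],
  [5,[-0.3,-0.8,1.7],[0,0,0.055]],
])

```text
clock: 17.35
tcp_pos: [0.5158, 0.0689, 0.0341]
orientation: [-2.414, -2.011, -0.006]
contact_force: [-4.5, -2.6, 14.7]
grip_width: 0.0095
```

Emit:
play_rows([
  [5,[-0.3,-0.8,1.6],[0,0,0.03]],
  [5,[-0.3,-0.8,1.6],[0,0,0.055]],
  [5,[-0.3,-0.8,1.7],[0,0,0.055]],
])

```text
clock: 17.73
tcp_pos: [0.5159, 0.0688, 0.0341]
orientation: [2.466, 1.945, 0.008]
contact_force: [-4.3, -3.0, 15.0]
grip_width: 0.0093
```

Emit:
play_rows([
  [5,[-0.3,-0.8,1.5],[0,0,0.03]],
  [5,[-0.3,-0.8,1.6],[0,0,0.055]],
  [5,[-0.3,-0.8,1.7],[0,0,0.055]],
])

```text
clock: 18.1
tcp_pos: [0.516, 0.0688, 0.034]
orientation: [2.516, 1.877, 0.01]
contact_force: [-4.3, -2.8, 14.1]
grip_width: 0.0097
```

Emit:
play_rows([
  [5,[-0.3,-0.8,1.5],[0,0,0.03]],
  [5,[-0.3,-0.8,1.6],[0,0,0.055]],
  [5,[-0.3,-0.8,1.7],[0,0,0.055]],
])

```text
clock: 18.48
tcp_pos: [0.516, 0.0688, 0.0338]
orientation: [2.565, 1.809, 0.012]
contact_force: [-3.1, -2.9, 12.0]
grip_width: 0.0095
```

z is slightly lower and the force less. I'll press here without turning.

Emit:
play_rows([
  [5,[-0.3,-0.8,1.4],[0,0,0]],
  [5,[-0.3,-0.8,1.7],[0,0,0]],
  [5,[-0.3,-0.8,1.7],[0,0,0]],
])

```text
clock: 18.85
tcp_pos: [0.5161, 0.0688, 0.0336]
orientation: [2.562, 1.81, 0.014]
contact_force: [-4.7, -1.9, 12.5]
grip_width: 0.0093
```

Emit:
play_rows([
  [5,[-0.3,-0.8,1.5],[0,0,0]],
  [5,[-0.3,-0.8,1.8],[0,0,0]],
  [5,[-0.3,-0.8,1.8],[0,0,0]],
  [5,[-0.3,-0.8,1.8],[0,0,0]],
])

```text
clock: 19.35
tcp_pos: [0.5161, 0.0688, 0.0334]
orientation: [2.56, 1.811, 0.016]
contact_force: [-3.2, -3.3, 14.8]
grip_width: 0.0093
```

Only slow slip of the pads on the wing. I'll grip a bit firmer and go on turning.

Emit:
play_rows([
  [5,[-0.3,-0.8,1.0],[0,0,0]],
  [5,[-0.3,-0.8,1.4],[0,0,0.03]],
  [5,[-0.3,-0.8,1.5],[0,0,0.055]],
  [5,[-0.3,-0.8,1.5],[0,0,0.055]],
], squeeze=35)

```text
clock: 19.85
tcp_pos: [0.5161, 0.0688, 0.033]
orientation: [2.607, 1.741, 0.018]
contact_force: [-2.3, -2.1, 8.1]
grip_width: 0.0087
```

Emit:
play_rows([
  [5,[-0.3,-0.6,1.4],[0,0,0]],
  [5,[-0.3,-0.6,1.8],[0,0,0]],
  [5,[-0.3,-0.6,1.8],[0,0,0]],
])

```text
clock: 20.23
tcp_pos: [0.5162, 0.0688, 0.0323]
orientation: [2.606, 1.742, 0.02]
contact_force: [-2.9, -1.7, 9.2]
grip_width: 0.0089
```

It gives way: 0.7 mm at 9 N. Pressing on without turning.

Emit:
play_rows([
  [5,[-0.3,-0.6,1.2],[0,0,0]],
  [5,[-0.3,-0.6,1.7],[0,0,0]],
  [5,[-0.3,-0.6,1.7],[0,0,0]],
])

```text
clock: 20.6
tcp_pos: [0.5162, 0.0688, 0.0316]
orientation: [2.604, 1.743, 0.022]
contact_force: [-2.0, -1.6, 7.9]
grip_width: 0.0092
```

Emit:
play_rows([
  [5,[-0.3,-0.6,1.2],[0,0,0]],
  [5,[-0.3,-0.6,1.7],[0,0,0]],
  [5,[-0.3,-0.6,1.7],[0,0,0]],
])

```text
clock: 20.98
tcp_pos: [0.5162, 0.0688, 0.0309]
orientation: [2.603, 1.744, 0.023]
contact_force: [-1.9, -2.8, 7.8]
grip_width: 0.0089
```

Emit:
play_rows([
  [5,[-0.2,-0.4,1.2],[0,0,0]],
  [5,[-0.2,-0.4,2],[0,0,0]],
  [5,[-0.2,-0.4,2],[0,0,0]],
])

```text
clock: 21.35
tcp_pos: [0.5163, 0.0688, 0.0299]
orientation: [2.602, 1.745, 0.024]
contact_force: [-3.5, -2.8, 8.5]
grip_width: 0.0089
```

Emit:
play_rows([
  [5,[-0.2,-0.4,1.2],[0,0,0]],
  [5,[-0.2,-0.4,2],[0,0,0]],
  [5,[-0.2,-0.4,2],[0,0,0]],
])

```text
clock: 21.72
tcp_pos: [0.5163, 0.0688, 0.029]
orientation: [2.6, 1.745, 0.025]
contact_force: [-3.0, -2.2, 9.6]
grip_width: 0.0093
```

Emit:
play_rows([
  [5,[-0.2,-0.4,1.2],[0,0,0]],
  [5,[-0.2,-0.4,2],[0,0,0]],
  [5,[-0.2,-0.4,2],[0,0,0]],
])

```text
clock: 22.1
tcp_pos: [0.5164, 0.0688, 0.0285]
orientation: [2.599, 1.746, 0.026]
contact_force: [-4.5, -1.8, 15.6]
grip_width: 0.009
```

Emit:
play_rows([
  [5,[-0.2,-0.6,1.2],[0,0,0]],
  [5,[-0.2,-0.6,1.6],[0,0,0]],
  [5,[-0.2,-0.6,1.6],[0,0,0]],
])

```text
clock: 22.48
tcp_pos: [0.5164, 0.0688, 0.0286]
orientation: [2.598, 1.746, 0.027]
contact_force: [-5.0, -3.1, 16.3]
grip_width: 0.0095
```

```bash
python3 st.py
```

```text
22.48 [0.5164 0.0688 0.0286] F [-4.96 -3.09 16.26] M [-0.539  1.27  -0.199] grip 0.0095 tool y ang -22.18 z axis [ 2.080e-02  2.000e-04 -9.998e-01] tool delta to axis [-0.2 -0.4 -0. ] j [ 0.01  0.47 -0.32  2.06  0.26  0.63 -0.88]
```

Hard stop at z 0.0286, 11.7 mm below the start, which matches home. I'll release the push, open, retreat and check from above.

Emit:
play_rows([
  [10,[0,0,0],[0,0,0]],
  [30,[0,0,0],[0,0,0]],
  [30,[0,0,0],[0,0,0]],
  [30,[0,0,0],[0,0,0]],
])

```text
clock: 22.98
tcp_pos: [0.5166, 0.0691, 0.0285]
orientation: [2.597, 1.747, 0.028]
contact_force: [0.5, -0.1, -0.0]
grip_width: 0.0301
```

Emit:
play_rows([
  [30,[0,0,-15],[0,0,0]],
  [30,[0,0,-40],[0,0,0]],
  [30,[0,0,-80],[0,0,0]],
  [30,[-40,0,-130],[0,0,0]],
  [30,[-90,0,-140],[0,0,0]],
  [30,[-90,0,-140],[0,0,0]],
  [30,[-90,0,-140],[0,0,0]],
])

```text
clock: 23.85
tcp_pos: [0.48, -0.0139, 0.1684]
orientation: [2.597, 1.747, 0.03]
contact_force: [-0.5, -0.0, 0.3]
grip_width: 0.0301
```

```bash
python3 - <<'E'
from h import *
p,d,K,W=shot('wrist','w8');C=cloud(d,K,W);h=cv2.cvtColor(p,cv2.COLOR_RGB2HSV)
for n,lo,hi,z,zr in (('carrier',(85,90,120),(118,255,255),.029,(.02,.04)),('wing',(22,150,120),(34,255,255),.0815,(.05,.11))):
    m=(cv2.inRange(h,lo,hi)>0)&(d>0)&(C[...,2]>zr[0])&(C[...,2]<zr[1])&(np.hypot(C[...,0]-.53,C[...,1]-.1)<.09)
    v,u=np.nonzero(m);hull=cv2.convexHull(np.c_[u,v].astype('int32'))[:,0];rr=cv2.minAreaRect((ray(hull,K,W,z)[:,:2]*1000).astype('float32'))
    P=C[m];A=np.c_[P[:,:2]-P[:,:2].mean(0),np.ones(len(P))]
    print(n,m.sum(),np.round(rr[0],1),np.round(rr[1],1),round(rr[2],1),'z',np.percentile(P[:,2],[50,80,95]).round(4),'plane',np.linalg.lstsq(A,P[:,2],rcond=None)[0].round(4))
E
python3 st.py
```

```text
carrier 986 [537.2 123.2] [58.9 48.3] 69.1 z [0.0293 0.03   0.0307] plane [0.0028 0.013  0.0292]
wing 532 [516.  69.] [37.3 10. ] 64.9 z [0.0815 0.0821 0.0827] plane [-0.6378  0.304   0.0805]
23.9 [ 0.48   -0.0133  0.1681] F [-0.53  1.7  -0.77] M [ 0.036  0.023 -0.005] grip 0.0301 tool y ang -22.08 z axis [ 0.0215  0.0011 -0.9998] tool delta to axis [89.6  2.5  0.9] j [ 0.22  0.2  -0.36  2.04  0.09  0.9  -0.58]
```

View pics/w8.png

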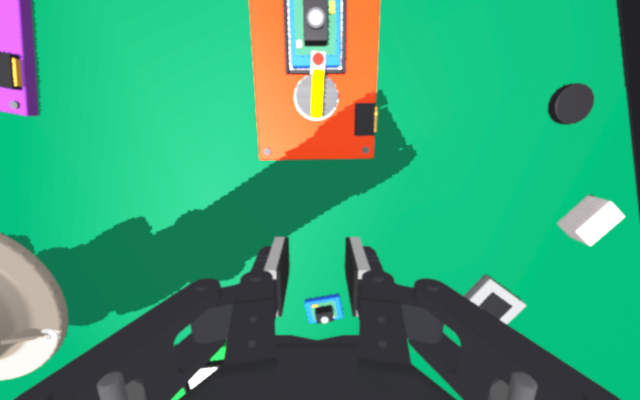

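The picture shows the paw at (318,60) over the carrier plate and the wing in line with the fixture's y. The wing top at 0.0815 puts its middle at 0.0695, which is home. The carrier is flat with its top at 0.0292, and the gripper is clear. Handing in.

```bash
python3 -c "
from bench import r
print(r.hand_in())"
```

```text
the job is handed in; nothing more can be done
None
```

The job is handed in at about 24 s of the 64 s allowed: the carrier is in the pocket and the swing clamp is locked home over it. The hand-in gave no verdict.

**What I did:** I picked the middle-sized blue carrier and set it into the red fixture's pocket. I then turned the wing clockwise to about 91° from its zero, feeling with pushes of 10–15 N. The detent gave way there at about 8 N, and I pressed the clamp to its hard stop with about 16 N total and let go.

**Last checks:**
- **Clamp:** the wing's top is at 81.5 mm, so its middle is at 69.5 mm, which is home. The wing lies about 4° off the fixture's y axis.
- **Carrier:** its top is flat at 29.2 mm, against 29 mm when seated. Before clamping, its centre measured about 1 mm from the pocket's centre.
- **Robot:** the gripper is clear and touching nothing.

**What failed or disagreed:**
- **First grasp:** it closed empty above the lens, because the fingertips really stand about 38 mm behind the reported tool point. I corrected for that and grasped again.
- **Grip on the wing:** the pads slipped on it by about half a millimetre while pressing.
- **Final picture:** it cuts off part of the carrier, so its last measured centre was not usable. I relied on its height and flatness there instead.
- **Bystanders:** I did not measure them again at the end, but none was touched on the way as far as the forces showed.

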